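# Roll a belt pulley into its parking dock

### The arm

A 6-joint arm with a two-finger parallel gripper is mounted at the origin on a cart in front of the work surface, level with it; the furniture and walls round the work are solid. World frame = base frame: x ahead of the robot, y to its left, z up, the work surface at z = 0. Lengths are in m, angles in rad, forces in N, time in s.
With the tool pointing down it reaches from about 0.25 to 0.775 m from the base axis. Payload 4 kg.
Tool frame: the origin (TCP) lies on the centre line of the jaws, within the pads' length; the fingertips stand 17 mm ahead of it and the grasp point (between the pads) lies 2 mm behind it; z points along the fingers, y is the line along which they close (so a half turn about z gives the same grasp; the last joint's range is limited). The gripper opens to 94 mm and grips with 3 to 60 N. Pads are 16 mm wide; open, the fingers measure 119 mm over their backs; the gripper's body (75 mm by 177 mm) begins 78 mm behind the grasp point.
Start: joints at [1.106, 0.087, 1.371, -0, 1.684, -0.103], TCP at [0.195, 0.514, 0.223] pointing down, gripper open.
Joint ranges: [-3.1, 3.1], [-0.76, 2.03], [0.27, 2.55], [-1.08, 4.22], [0.17, 2.65], [-2.57, 2.57]. Speed limits (rad/s): [2.79, 2.79, 3.14, 3.14, 3.14, 3.14].

### API

Orientations are given as [roll, pitch, yaw] about the fixed x, y, z axes, in that order (R = Rz(yaw) Ry(pitch) Rx(roll)).
In Python, from bench import robot gives the robot as it stands.
- The arm moves only by the tool servo_tool, never from a script. Its argument "plan" is a list of rows, each a list of 7 numbers: the shift along the tool's x, y, z normalised to -1 to 1, where 1 is 0.1 m, then the turn, a rotation vector about the tool's x, y, z normalised to -1 to 1, where 1 is pi/2 rad, then the finger opening in mm, from 0 to 94. In form: [[x, y, z, ax, ay, az, gripper], ...]. A call has 1 to 12 rows; each row is the pose to reach, as a shift and turn from the pose commanded when the call began, along the tool's axes at that moment; what a row does not reach only later rows make up. A row lasts 1/12 s, in which the tool goes at most 41.7 mm and 7.16 degrees, less where a joint would pass 70% of its speed; a pose out of reach is approached as far as the arm can. A call with a number of a shift or a turn outside -1 to 1 is refused whole. A call with a gripper value outside its range is refused whole. The fingers move at their own pace and stop on an object; the grip force is fixed at half the most. Time passes only in rows, so rows that repeat a pose let the fingers close. It gives the time, the measured TCP pose, the force, the opening and the grip force at its end, in the units of the state.
- robot.get_obs(): the state, without advancing time (a new reading comes with each control period).
- robot.snapshot(name): name is "scene" or "side" or "wrist"; returns the picture (400x640x3 uint8, red, green, blue); there is no depth.
- robot.camera_params(name): a dict with "camera_matrix" (3x3 intrinsics, pixels), "rvec" (rotation vector, rad) and "tvec" (3), from world to camera coordinates, as OpenCV has them; the wrist camera has in their place "tool_from_camera" (4x4, takes a point from camera to tool coordinates, whose origin is the TCP and whose axes are the flange's). Camera axes: x right, y down, z forward; pixel columns grow to the right and rows downward; lengths in m; the calibration is good to about 2 mm. A picture is of the moment at which its call begins: read the wrist's pose just before it. camera_params takes no time and is no camera call.
- robot.close_job(): hands the job in; it is judged then, once.
Trained networks look in the newest picture that a camera, given by its name, has taken for a name from the list of things; names that differ only in an ending like _2 or _b are one class to them, and where a whole thing is asked for, a point or a joint stands for the part that bears it (a point fixed in the world has none). Each returns a list of dicts, best first, with "conf" (0 to 1); they miss things now and then, are a little off and sometimes report something else, mostly with a low value. They report only what shows in the picture. A call takes as long as a camera call. They do not tell look-alikes from the thing itself.
- robot.find_in(thing, camera): "extent" ([centre column, centre row, width, height] in pixels, round what is visible of it).
The state is a dict: "time": time; "joint_positions": joint angles; "qvel": joint speeds; "joint_torque": joint torques, N m; "tool_pos": TCP position; "ee_rot": TCP orientation; "wrist_force": force on the tool from outside, world axes, zero at the start; "wrist_torque": the same for the moment, N m; "width": finger opening in m; "finger_force": force on a finger pad.
Only numpy, scipy, OpenCV 4.12 (cv2) and the standard library are available. Lean on these libraries where they do the work, as an engineer would, in place of code of your own. Each camera call takes 0.05 s, during which the arm holds its last target. There are 200 camera calls.

### The job

Turn the grooved belt pulley, which stands on its rim on the bench, to face the mouth of the low parking dock, shifting it sideways on its rim a little if need be, and roll it on its rim (do not drag or lift it or let it fall over) in between the cheeks, over the little sill and on until you feel it meet the rubber-faced end stop, which is clamped a little nearer or farther each time. Press it snugly against the stop with about 9 N for half a second, never forcing it against any part of the dock with more than 18 N or bearing down hard on it, then let go so that it stays parked upright in the pocket; leave the block, ring and tin beside it where they are.

Things in the scene. Friction and masses are not known exactly. Their poses are not given: they have to be found in the camera images.
- pulley: Aluminium V-belt pulley standing on its rim, 80 mm in diameter, 24 mm wide (two 8 mm flanges, dark 7 mm deep groove between), 0.3 to 0.5 kg. Origin at its centre, 40 mm above the bench. y: its axle. z: up at the start, through a dark index dot near the rim; it turns over with rolling. x: its rolling direction at the start, within 0.35 rad of the dock's x. Free to tip sideways (past 0.25 rad it falls).
- dock: Fixed aluminium parking dock. Origin on the bench under the centre of the parked pulley; x is the way the pulley rolls in, z up. Two cheeks, 12 mm thick, 28 mm high, stand 29 mm apart (inner faces y = +-14.5 mm) from x = -50 to +84 mm. The pulley can be pinched across its width near the top, above the cheeks, and swivelled or shifted on its rim.
- mouth (a point): Middle of the dock's mouth, on the bench, 78 mm before the dock's origin; axes as the dock's. From here the flared cheek ends narrow from about 50 mm to 29 mm apart at x = -50 mm of the dock. The pulley starts with its centre 52 to 72 mm before this point and up to 15 mm to the side.
- sill (a point): Middle of the top of a round steel sill, 2 mm high, across the bench between the cheeks, 14.6 mm before the dock's origin. The pulley meets it with its centre at x = -28 mm of the dock, rises 2 mm and rolls down into the pocket. Pushed level from behind at axle height, friction on the fingertip works against its turning and may take 10 to 20 N; a fingertip that rises with the rim as it pushes needs about 6 N.
- home (a point): Near end of the pocket, at axle height: 40 mm above the dock's origin, axes as the dock's. The parked pulley's centre lies 0 to 20 mm beyond this point (+x), wherever the end stop happens to be clamped: a dark steel block between the cheeks with a rubber pad and a bridge over them, 50 mm high. The stop's place is not measured; the pad meets the rim at axle height. It does not yield.
- workbench: The fixed workbench; its top is the work surface, at height 0. Its origin is far below, on the floor: of no use here.
- hex_block: Loose steel six-sided bench block, 36x42x25 mm, origin under its centre. A bystander.
- watch_ring: Loose steel watch case ring, 42x39x8 mm, origin under its centre. A bystander.
- tin: Loose round aluminium tin, 52 mm across, 23 mm high, origin under its centre. A bystander.
Things that resemble listed ones, but are neither listed nor needed, are in the scene too. Leave any purple or red look-alike of the pulley alone.

How it is judged:
By the outcome, as a careful person would: the job done as asked, in the order asked, and still so for the second after the job is handed in, with the robot touching nothing.
It also fails if it takes over 61 s, if anything falls off the work surface, if the arm or the gripper's body presses on something with over 40 N, if the wrist force passes 120 N, or if a joint passes its speed limit or range.

## Working session

There is one attempt and no reset: what is moved stays moved. The work goes in short steps, Python scripts to look and compute and a tool call to move; the robot and the scene stay as the last step left them, time stands still between calls to the robot, and variables do not carry over. Pictures are saved under pics/ and viewed, at most 10 in all, crops included, and the job is handed in when it is done.

Besides the shell and the picture viewer there is one more tool, called after ">>>" by a JSON object that holds its "method" and its "body". servo_tool: Moves the arm, as the interface text tells. Scaled input: -1 to 1 covers 0.1 m each way for a shift and pi/2 rad each way for a turn. Its arguments: {"type":"object","properties":{"plan":{"type":"array","items":{"type":"array","items":{"type":"number"}}}},"required":["plan"]}

```bash
mkdir -p pics; ls; cat > h.py <<'E'
import numpy as np, cv2
from bench import robot
from scipy.spatial.transform import Rotation as R
def cam(name):
    p=robot.camera_params(name); K=np.array(p["camera_matrix"])
    if "rvec" in p:
        Rm=cv2.Rodrigues(np.array(p["rvec"],float))[0]; t=np.array(p["tvec"],float).ravel()
    else:
        o=robot.get_obs(); T=np.eye(4); T[:3,:3]=R.from_euler('xyz',o["ee_rot"]).as_matrix(); T[:3,3]=o["tool_pos"]
        W=np.linalg.inv(T@np.array(p["tool_from_camera"])); Rm=W[:3,:3]; t=W[:3,3]
    return K,Rm,t
def ray(c,u,v,z):
    K,Rm,t=c; d=Rm.T@np.linalg.solve(K,[u,v,1]); o=-Rm.T@t
    return o+d*(z-o[2])/d[2]
def proj(c,P):
    K,Rm,t=c; q=K@(Rm@np.array(P,float)+t); return q[:2]/q[2]
def snap(n,f):
    c=cam(n); im=robot.snapshot(n); cv2.imwrite(f,im[:,:,::-1]); return c,im
E
python3 - <<'E'
from h import *
np.set_printoptions(precision=4,suppress=True)
print(robot.get_obs())
for n in ("scene","side","wrist"):
    c,im=snap(n,f"pics/{n}0.png")
    print(n,-c[1].T@c[2])
    for th in ("pulley","dock","hex_block","tin","watch_ring"):
        for d in robot.find_in(th,n)[:3]:
            e=d["extent"]; print(th,round(d["conf"],2),np.round(e),ray(c,e[0],e[1],0.03)[:2])
E
```

```text
pics
{'time': 0.0, 'joint_positions': array([ 1.1059,  0.0879,  1.3722, -0.    ,  1.6836, -0.1031]), 'qvel': array([ 0.0008,  0.0005, -0.0003, -0.0001,  0.001 ,  0.0001]), 'joint_torque': array([ -0.0006, -34.0186, -30.2428,   0.0718,   0.0332,  -0.0002]), 'tool_pos': array([0.1945, 0.5139, 0.2213]), 'ee_rot': array([-3.1394, -0.0002,  2.7798]), 'wrist_force': array([-0.4761,  0.167 , -0.4561]), 'wrist_torque': array([0.0014, 0.0037, 0.0547]), 'finger_force': 0.0, 'width': 0.09405610605227363}
scene [-0.2076 -0.7471  0.5353]
pulley 0.75 [253.  86.  18.  27.] [0.4275 0.3262]
pulley 0.59 [291. 104.  29.  31.] [0.4364 0.1433]
pulley 0.57 [330.  91.  24.  29.] [0.5801 0.1322]
dock 0.82 [360. 119.  54.  36.] [ 0.5138 -0.0584]
hex_block 0.68 [394. 111.  16.  14.] [ 0.6155 -0.0895]
tin 0.49 [357.  92.  14.  10.] [0.635  0.0736]
watch_ring 0.48 [328. 128.  11.  12.] [ 0.4195 -0.0371]
side [ 0.0749 -1.1188  0.7113]
pulley 0.78 [297. 114.  20.  23.] [0.4278 0.1435]
pulley 0.7 [281.  95.  14.  25.] [0.4123 0.3095]
pulley 0.64 [337. 107.  16.  22.] [0.5772 0.144 ]
dock 0.56 [346. 138.  29.  36.] [ 0.5291 -0.0668]
hex_block 0.5 [378. 138.  14.  14.] [ 0.6242 -0.098 ]
tin 0.69 [364. 112.  16.  14.] [0.657  0.0802]
watch_ring 0.55 [317. 139.  14.  10.] [ 0.4368 -0.0423]
wrist [0.1218 0.5438 0.3846]
pulley 0.77 [240. 372.  56.  48.] [0.416  0.3004]
```

```bash
python3 - <<'E'
import cv2,numpy as np
a=cv2.imread("pics/scene0.png")[60:160,220:420]; b=cv2.imread("pics/side0.png")[75:175,240:440]
cv2.imwrite("pics/v1.png",np.vstack([cv2.resize(x,(600,300),interpolation=cv2.INTER_CUBIC) for x in (a,b)]))
E
```

```text
(no output)
```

View pics/v1.png

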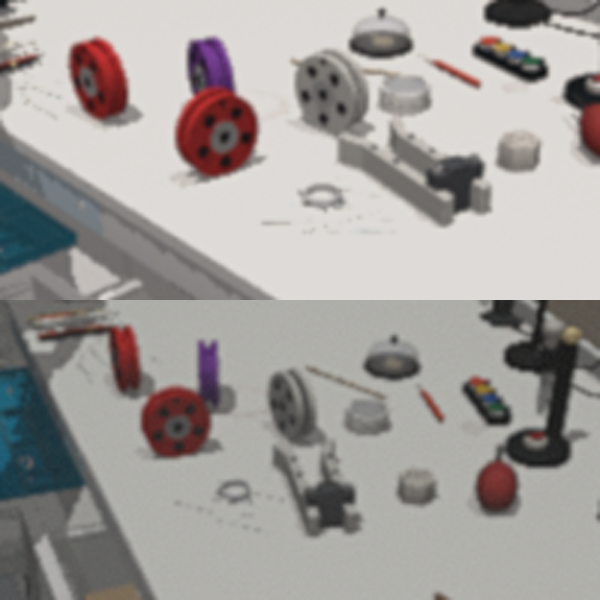

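The aluminium pulley is the grey one in the middle at scene (330, 91) and side (337, 107). The dock is just beyond it at scene (360, 119), running roughly along -y. I'll bring the wrist camera over both.

>>> {"method": "servo_tool", "body": {"plan": [[-0.38,-0.17,0,0,0,0,94],[-0.76,-0.34,0,0,0,0,94],[-1,-0.45,0,0,0,0,94]]}}

```text
time: 1.15
tool_pos: [0.2738, 0.4351, 0.2225]
ee_rot: [-3.141, 0.001, 2.78]
wrist_force: [-0.0, -0.5, 0.0]
width: 0.0941
finger_force: 0.0
```

>>> {"method": "servo_tool", "body": {"plan": [[-0.38,-0.17,0,0,0,0,94],[-0.76,-0.34,0,0,0,0,94],[-1,-0.45,0,0,0,0,94]]}}

```text
time: 1.4
tool_pos: [0.3519, 0.357, 0.2227]
ee_rot: [-3.141, 0.001, 2.778]
wrist_force: [0.2, 0.2, 0.1]
width: 0.0935
finger_force: 0.0
```

>>> {"method": "servo_tool", "body": {"plan": [[-0.38,-0.17,0,0,0,0,94],[-0.76,-0.34,0,0,0,0,94],[-1,-0.45,0,0,0,0,94]]}}

```text
time: 1.65
tool_pos: [0.4296, 0.2793, 0.2226]
ee_rot: [-3.141, 0.002, 2.777]
wrist_force: [-0.2, 0.6, -0.4]
width: 0.0941
finger_force: 0.0
```

>>> {"method": "servo_tool", "body": {"plan": [[-0.2,-0.1,-0.1,0,0,0.07,94],[-0.4,-0.3,-0.2,0,0,0.14,94],[-0.6,-0.4,-0.3,0,0,0.21,94],[-0.6,-0.4,-0.3,0,0,0.28,94],[-0.6,-0.4,-0.3,0,0,0.35,94],[-0.6,-0.4,-0.3,0,0,0.43,94],[-0.6,-0.4,-0.3,0,0,0.51,94],[-0.6,-0.4,-0.3,0,0,0.59,94],[-0.6,-0.4,-0.3,0,0,0.67,94],[-0.6,-0.4,-0.3,0,0,0.75,94],[-0.6,-0.4,-0.3,0,0,0.83,94],[-0.6,-0.4,-0.3,0,0,0.91,94]]}}

```text
time: 2.65
tool_pos: [0.4694, 0.2233, 0.2525]
ee_rot: [3.141, -0.0, 1.349]
wrist_force: [0.3, 0.2, 0.7]
width: 0.0942
finger_force: 0.0
```

```bash
python3 - <<'E'
from h import *
np.set_printoptions(precision=4,suppress=True)
o=robot.get_obs(); print(o["time"],o["tool_pos"],o["ee_rot"])
c,im=snap("wrist","pics/w1.png"); print(-c[1].T@c[2],c[1][2])
for th in ("pulley","dock","tin","hex_block"):
    for d in robot.find_in(th,"wrist")[:3]:
        e=d["extent"]; print(th,round(d["conf"],2),np.round(e),ray(c,e[0],e[1],0.03)[:2])
E
```

```text
2.65 [0.4694 0.2233 0.2525] [ 3.1415 -0.0002  1.3488]
[0.4881 0.3019 0.4147] [-0.0602 -0.2657 -0.9622]
pulley 0.95 [308. 260.  63.  47.] [0.4221 0.1154]
pulley 0.84 [408. 223.  29.  28.] [0.5688 0.1395]
pulley 0.83 [348. 172.  29.  59.] [0.5024 0.2265]
dock 0.85 [401. 320.  46. 102.] [ 0.5369 -0.0117]
tin 0.89 [473. 225.  45.  40.] [0.6552 0.1173]
```

View pics/w1.png

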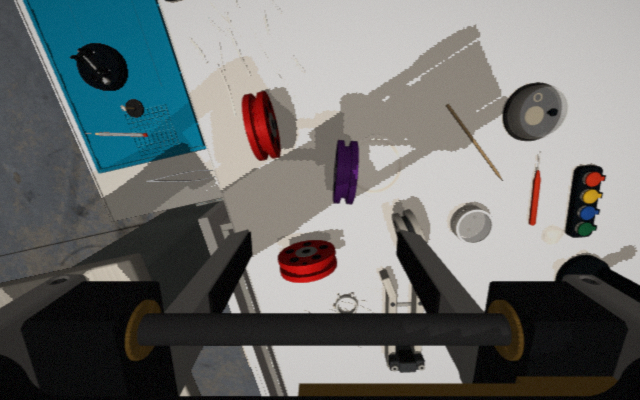

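Pulley shows partly behind the right finger at (403, 225); dock runs from (400, 265) to (405, 370). Moving so that both lie between the fingers.

>>> {"method": "servo_tool", "body": {"plan": [[-0.25,0.3,0.1,0,0,0,94],[-0.5,0.6,0.2,0,0,0,94],[-0.8,0.9,0.3,0,0,0,94],[-0.8,0.9,0.3,0,0,0,94],[-0.8,0.9,0.3,0,0,0,94]]}}

```text
time: 3.32
tool_pos: [0.5405, 0.124, 0.221]
ee_rot: [-3.139, 0.001, 1.353]
wrist_force: [-1.1, 1.1, 0.2]
width: 0.0938
finger_force: 0.0
```

```bash
python3 - <<'E'
from h import *
np.set_printoptions(precision=4,suppress=True)
o=robot.get_obs(); print(o["time"],o["tool_pos"],o["ee_rot"])
c,im=snap("wrist","pics/w2.png"); print(-c[1].T@c[2],c[1][2])
for th in ("pulley","dock","tin","hex_block"):
    for d in robot.find_in(th,"wrist")[:3]:
        e=d["extent"]; print(th,round(d["conf"],2),np.round(e),ray(c,e[0],e[1],0.03)[:2])
cv2.imwrite("pics/v2.png",cv2.resize(im[150:400,220:500,::-1],None,fx=2.4,fy=2.4,interpolation=cv2.INTER_CUBIC))
E
```

```text
3.3167 [0.5405 0.124  0.221 ] [-3.1388  0.0008  1.3527]
[0.5594 0.2028 0.383 ] [-0.0621 -0.2662 -0.9619]
pulley 0.89 [345. 186.  38.  70.] [0.5653 0.1171]
pulley 0.77 [262. 102.  37.  74.] [0.4936 0.2323]
pulley 0.67 [162.  43.  68.  86.] [0.4054 0.3129]
dock 0.69 [348. 270.  54.  90.] [0.5474 0.0059]
tin 0.74 [422. 172.  49.  45.] [0.6583 0.1147]
hex_block 0.71 [415. 295.  13.  23.] [ 0.6278 -0.0502]
hex_block 0.52 [347. 270.  52.  89.] [0.5454 0.0051]
```

View pics/v2.png

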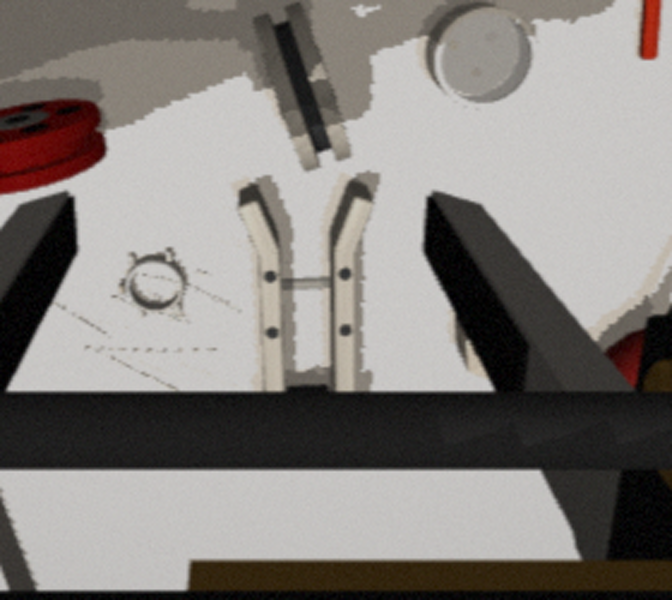

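```bash
cat > fit.py <<'E'
from h import *
from scipy.optimize import least_squares
def circ(x,y,th,off,r=.04,n=180):
    a=np.linspace(0,2*np.pi,n); f=np.array([np.cos(th),np.sin(th),0]); s=np.array([-np.sin(th),np.cos(th),0])
    return np.array([x,y,.04])+off*s+r*(np.cos(a)[:,None]*f+np.sin(a)[:,None]*[0,0,1])
def fitp(c,pts,x0):
    # pts: image-right(+y side of heading -y => off=+12) lower, upper; left lower, upper
    def e(q):
        o=[]
        for k,off in enumerate((.012,-.012)):
            P=np.array([proj(c,p) for p in circ(*q,off)])
            o+=[P[P[:,1].argmax()]-pts[2*k],P[P[:,1].argmin()]-pts[2*k+1]]
        return np.concatenate(o)
    s=least_squares(e,x0,x_scale=[.01,.01,.1],diff_step=1e-3); return s.x,s.fun
E
python3 - <<'E'
from fit import *
np.set_printoptions(precision=4,suppress=True)
c=cam("wrist"); im=cv2.imread("pics/w2.png")
U=lambda x,y:np.array([220+x/2.4,150+y/2.4])
g=lambda x,y,z:ray(c,*U(x,y),z)[:2]
a,b=g(306,275,.028),g(311.5,385,.028); b1,b2=g(307.5,275,.028),g(309,331,.028)
print("axis",np.arctan2(*(b-a)[::-1]),np.arctan2(*(b2-b1)[::-1]),a,b)
print("width",np.linalg.norm(g(281,300,.028)-g(332,300,.028)))
s=g(307,283,.002); print("sill",s, "tips",g(240,195,.028),g(368,190,.028))
L=g(281,275,.028),g(287,385,.028);Rr=g(331,275,.028),g(336,385,.028)
print("edges",np.arctan2(*(L[1]-L[0])[::-1]),np.arctan2(*(Rr[1]-Rr[0])[::-1]))
q,f=fitp(c,[U(350,155),U(297,5),U(303,165),U(253,20)],[.56,.11,-1.8]); print("pulley",q,f)
b=cv2.resize(im[150:400,220:500],None,fx=2.4,fy=2.4,interpolation=cv2.INTER_CUBIC)
for off in(-.012,-.004,.004,.012):
    P=np.array([(proj(c,p)-[220,150])*2.4 for p in circ(*q,off)]).astype(int); cv2.polylines(b,[P],True,(0,0,255),1)
# dock model overlay
def dock(o,th):
    f=np.array([np.cos(th),np.sin(th)]);n=np.array([-f[1],f[0]])
    for sg in(1,-1):
        for y in(.0145,.0265):
            P=[(proj(c,[*(o+f*x+n*sg*(y+(max(0,-.05-x)*10.5/28))),.028])-[220,150])*2.4 for x in(-.078,-.05,0,.04)]
            cv2.polylines(b,[np.array(P).astype(int)],False,(0,200,0),1)
    P=[(proj(c,[*(o+f*-.0146+n*y),.002])-[220,150])*2.4 for y in(-.0145,.0145)]
    cv2.polylines(b,[np.array(P).astype(int)],False,(255,0,0),1)
th=np.mean([np.arctan2(*(Rr[1]-Rr[0])[::-1]),np.arctan2(*(L[1]-L[0])[::-1]),np.arctan2(*(b2-b1)[::-1])])
f=np.array([np.cos(th),np.sin(th)]); o=s+f*.0146
mid=(L[0]+Rr[0])/2; n=np.array([-f[1],f[0]]); o=o+n*(((mid-o)@n)*.7)
print("dock",o,th, "pulley in dock",f@(q[:2]-o),n@(q[:2]-o),q[2]-th)
dock(o,th); cv2.imwrite("pics/v3.png",b)
E
```

```text
axis -1.7167312729316113 -1.7370862107769087 [0.5485 0.0143] [ 0.5382 -0.0554]
width 0.028402505173418705
sill [ 0.5474 -0.0049] tips [0.523  0.0681] [0.5902 0.0565]
edges -1.7220660204297176 -1.7114001094646984
pulley [ 0.5658  0.1223 -1.4413] [ 0.2449  0.3131  0.2633 -1.7077  0.3444  2.6444 -0.8524 -1.0246]
dock [ 0.5439 -0.0191] -1.7235174468904415 pulley in dock -0.14311387532691522 0.00015821498422058725 0.28218048077542446
```

View pics/v3.png

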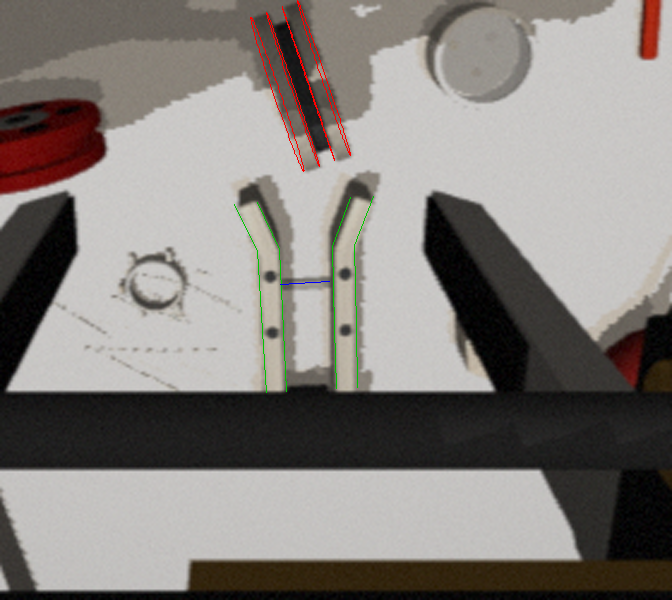

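Overlay fits well (pulley rim red, cheeks green, sill blue). The pulley is 143 mm before the dock's origin, centred, turned 0.28 rad. Going to pinch it near the top.

>>> {"method": "servo_tool", "body": {"plan": [[0.04,0.25,0.1,0,0,-0.07,60],[0.04,0.25,0.3,0,0,-0.14,60],[0.04,0.25,0.5,0,0,-0.22,60],[0.04,0.25,0.8,0,0,-0.22,60],[0.04,0.25,0.9,0,0,-0.22,60],[0.04,0.25,0.9,0,0,-0.22,60],[0.04,0.25,0.9,0,0,-0.22,60]]}}

```text
time: 4.15
tool_pos: [0.5653, 0.1252, 0.133]
ee_rot: [3.142, -0.0, 1.702]
wrist_force: [0.6, -0.4, 0.2]
width: 0.0601
finger_force: 0.0
```

```bash
python3 - <<'E'
from h import *
c,im=snap("wrist","pics/w3.png")
cv2.imwrite("pics/v4.png",im[:,:,::-1])
E
```

```text
(no output)
```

View pics/v4.png

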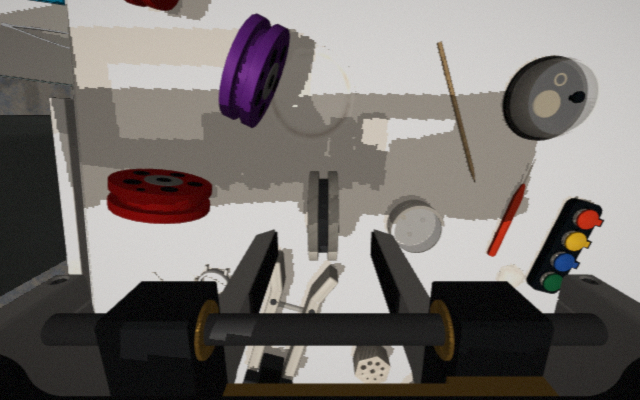

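The pulley at (323, 215) is vertical in the picture and centred between the fingertips at (275, 235) and (372, 235). Descending and pinching.

>>> {"method": "servo_tool", "body": {"plan": [[-0.03,0,0.3,0,0,0,60],[-0.03,0,0.62,0,0,0,60],[-0.03,0,0.62,0,0,0,60],[-0.03,0,0.62,0,0,0,40],[-0.03,0,0.62,0,0,0,32],[-0.03,0,0.62,0,0,0,28],[-0.03,0,0.62,0,0,0,26],[-0.03,0,0.62,0,0,0,24],[-0.03,0,0.62,0,0,0,22],[-0.03,0,0.62,0,0,0,20],[-0.03,0,0.62,0,0,0,20]]}}

```text
time: 5.12
tool_pos: [0.5661, 0.1215, 0.0717]
ee_rot: [3.141, -0.0, 1.701]
wrist_force: [-2.4, -0.6, 6.4]
width: 0.0239
finger_force: 29.9
```

>>> {"method": "servo_tool", "body": {"plan": [[0,0,0,0,0,0.02,20],[0,0,0,0,0,0.04,20],[0,0,0,0,0,0.06,20],[0,0,0,0,0,0.08,20],[0,0,0,0,0,0.1,20],[0,0,0,0,0,0.12,20],[0,0,0,0,0,0.14,20],[0,0,0,0,0,0.16,20],[0,0,0,0,0,0.181,20],[0,0,0,0,0,0.181,20],[0,0,0,0,0,0.181,20]]}}

```text
time: 6.03
tool_pos: [0.5667, 0.1223, 0.0715]
ee_rot: [3.14, -0.002, 1.417]
wrist_force: [-1.7, 2.7, 5.3]
width: 0.0237
finger_force: 29.9
```

```bash
python3 - <<'E'
from h import *
o=robot.get_obs();print(o["tool_pos"],o["ee_rot"],o["wrist_force"])
c,im=snap("wrist","pics/w4.png")
o,th=np.array([.5439,-.0191]),-1.7235
f=np.array([np.cos(th),np.sin(th)]);n=np.array([-f[1],f[0]]); b=im[:,:,::-1].copy()
for sg in(1,-1):
    for y in(.0145,.0265):
        P=[proj(c,[*(o+f*x+n*sg*(y+(max(0,-.05-x)*10.5/28))),.028]) for x in(-.078,-.05,0,.04)]
        cv2.polylines(b,[np.array(P).astype(int)],False,(0,200,0),1)
P=[proj(c,[*(o+f*-.0146+n*y),.002]) for y in(-.0145,.0145)]
cv2.polylines(b,[np.array(P).astype(int)],False,(255,0,0),1)
cv2.imwrite("pics/v5.png",np.hstack([cv2.resize(x[120:400,200:440],None,fx=1.66,fy=1.66,interpolation=cv2.INTER_CUBIC) for x in (im[:,:,::-1],b)]))
E
```

```text
[0.56666366 0.12234169 0.07154851] [ 3.13958293e+00 -2.17305332e-03  1.41734434e+00] [-1.65219398  2.71923279  5.26607933]
```

View pics/v5.png

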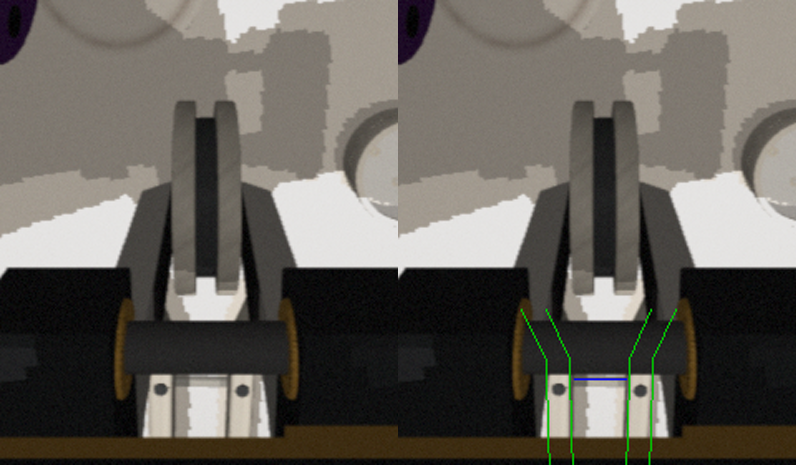

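Pulley is square to the dock and nearly centred; the sill and cheeks match the overlay. I'll shift 1 mm, release, rise and go behind the pulley.

>>> {"method": "servo_tool", "body": {"plan": [[0,-0.005,0,0,0,0,20],[0,-0.01,0,0,0,0,20],[0,-0.01,0,0,0,0,20],[0,-0.01,0,0,0,0,26],[0,-0.01,0,0,0,0,34],[0,-0.01,0,0,0,0,50],[0,-0.01,0,0,0,0,50],[0,-0.01,-0.25,0,0,0,50],[0,-0.01,-0.5,0,0,0,50],[0.3,-0.01,-0.6,0,0,0,50],[0.6,-0.01,-0.6,0,0,0,50],[0.8,-0.01,-0.6,0,0,0,50]]}}

```text
time: 7.08
tool_pos: [0.5779, 0.2023, 0.1316]
ee_rot: [3.14, -0.001, 1.416]
wrist_force: [0.2, -0.3, -0.4]
width: 0.0498
finger_force: 0.0
```

```bash
python3 - <<'E'
from h import *
o=robot.get_obs();print(o["time"],o["tool_pos"],o["ee_rot"])
c,im=snap("wrist","pics/w5.png"); cv2.imwrite("pics/v6.png",im[:,:,::-1])
E
```

```text
7.0833 [0.57789494 0.20225924 0.13159263] [ 3.13977531e+00 -1.40643127e-03  1.41623195e+00]
```

View pics/v6.png

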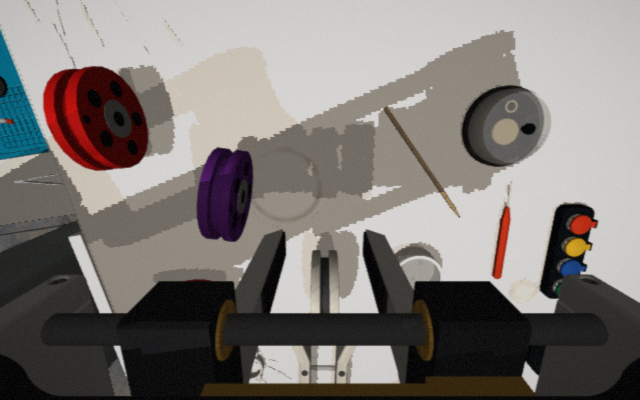

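Pulley stands upright at (324, 270), in line with the dock's middle (sill at (325, 367)). Closing the fingers and descending behind it.

>>> {"method": "servo_tool", "body": {"plan": [[0,0,0,0,0,0,0],[0,0,0.25,0,0,0,0],[0,0,0.5,0,0,0,0],[0,0,0.75,0,0,0,0],[0,0,0.94,0,0,0,0],[-0.08,0,0.94,0,0,0,0],[-0.16,0,0.94,0,0,0,0],[-0.2,0,0.94,0,0,0,0],[-0.22,0,0.94,0,0,0,0],[-0.24,0,0.94,0,0,0,0],[-0.26,0,0.94,0,0,0,0],[-0.28,0,0.94,0,0,0,0]]}}

```text
time: 8.13
tool_pos: [0.5735, 0.173, 0.0376]
ee_rot: [3.14, -0.001, 1.416]
wrist_force: [0.1, 0.5, -0.3]
width: 0.0003
finger_force: 0.0
```

>>> {"method": "servo_tool", "body": {"plan": [[-0.01,0,0,0,0,0,0],[-0.02,0,0,0,0,0,0],[-0.03,0,0,0,0,0,0],[-0.04,0,0,0,0,0,0],[-0.055,0,0,0,0,0,0],[-0.07,0,0,0,0,0,0],[-0.085,0,0,0,0,0,0],[-0.1,0,0,0,0,0,0],[-0.12,0,0,0,0,0,0],[-0.14,0,0,0,0,0,0],[-0.16,0,0,0,0,0,0],[-0.18,0,0,0,0,0,0]]}}

```text
time: 9.13
tool_pos: [0.5701, 0.155, 0.0365]
ee_rot: [-3.142, 0.0, 1.416]
wrist_force: [-0.2, -0.1, 0.1]
width: 0.0004
finger_force: 0.1
```

```bash
cat > track.py <<'E'
from fit import *
import sys
def main():
    o=robot.get_obs(); np.set_printoptions(precision=4,suppress=True)
    O,th=np.array([.5439,-.0191]),-1.7235; f=np.array([np.cos(th),np.sin(th)]);n=np.array([-f[1],f[0]])
    d=o["tool_pos"][:2]-O; print(o["time"],"tool dock",f@d,n@d,o["tool_pos"][2],o["wrist_force"])
    for cm in("scene","side"):
        c,im=snap(cm,"pics/t.png")
        for r in robot.find_in("pulley",cm):
            e=r["extent"]; p=ray(c,e[0],e[1],.04)[:2]-O
            if abs(n@p)<.04: print(cm,round(r["conf"],2),np.round(e,1),f@p,n@p)
main()
E
python3 track.py; python3 - <<'E'
import cv2
E
```

```text
9.1333 tool dock -0.17604183568551593 -0.0006052780478892072 0.03646683319594507 [-0.1699 -0.1017  0.1488]
scene 0.64 [333.6  92.1  24.1  28. ] -0.12416462035284424 0.0035961486720572297
side 0.81 [337.9 111.8  10.5  21.8] -0.11275756271290313 -0.00020085734206885114
```

>>> {"method": "servo_tool", "body": {"plan": [[-0.022,0,0,0,0,0,0],[-0.045,0,0,0,0,0,0],[-0.07,0,0,0,0,0,0],[-0.095,0,0,0,0,0,0],[-0.12,0,0,0,0,0,0],[-0.145,0,0,0,0,0,0],[-0.17,0,0,0,0,0,0],[-0.195,0,0,0,0,0,0],[-0.22,0,0,0,0,0,0],[-0.245,0,0,0,0,0,0],[-0.27,0,0,0,0,0,0],[-0.29,0,0,0,0,0,0]]}}

```text
time: 10.33
tool_pos: [0.5656, 0.1263, 0.0365]
ee_rot: [-3.142, 0.0, 1.416]
wrist_force: [0.2, 0.4, -0.4]
width: 0.0005
finger_force: 0.0
```

```bash
python3 track.py; python3 - <<'E'
from h import *
a=cv2.imread("pics/t.png")[75:165,270:400]
c,im=snap("wrist","pics/w6.png"); b=robot.snapshot("scene")[60:150,280:410,::-1]
z=lambda x:cv2.resize(x,(390,270),interpolation=cv2.INTER_CUBIC)
w=cv2.resize(im[200:400,180:470,::-1],(391,270))
cv2.imwrite("pics/v7.png",np.vstack([np.hstack([z(a),z(b)]),np.hstack([w,np.zeros((270,389,3),np.uint8)])]))
E
```

```text
10.3333 tool dock -0.1469721160770308 -0.0006514998945231949 0.036462358191787496 [ 0.2004  0.4238 -0.3976]
scene 0.58 [338.5  93.9  22.4  23.7] -0.10516521078006569 0.008331945391725432
side 0.49 [340.9 114.4   8.5  22. ] -0.09208945361811416 0.005861357175740959
```

View pics/v7.png

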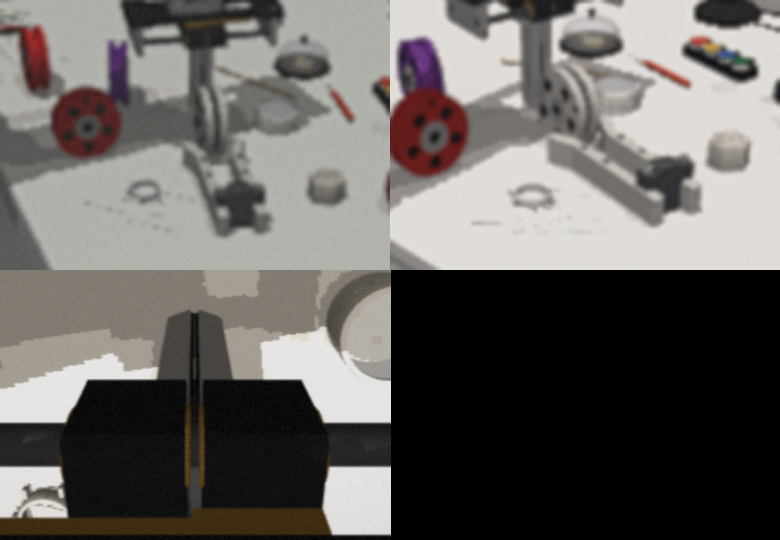

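The pulley stands upright at the mouth, in line, with the closed fingers behind it. Continuing.

>>> {"method": "servo_tool", "body": {"plan": [[-0.022,0,0,0,0,0,0],[-0.045,0,0,0,0,0,0],[-0.07,0,0,0,0,0,0],[-0.095,0,0,0,0,0,0],[-0.12,0,0,0,0,0,0],[-0.145,0,0,0,0,0,0],[-0.17,0,0,0,0,0,0],[-0.195,0,0,0,0,0,0],[-0.22,0,0,0,0,0,0],[-0.245,0,0,0,0,0,0],[-0.27,0,0,0,0,0,0],[-0.29,0,0,0,0,0,0]]}}

```text
time: 11.63
tool_pos: [0.5611, 0.0976, 0.0365]
ee_rot: [-3.142, 0.0, 1.416]
wrist_force: [-0.2, 0.2, -0.4]
width: 0.0001
finger_force: 0.0
```

```bash
python3 track.py
```

```text
11.6333 tool dock -0.11797226977911847 -0.0007059226136603078 0.03647234963241226 [-0.2148  0.2263 -0.3724]
scene 0.57 [344.4  98.2  25.2  26.4] -0.07056190013859545 0.005479903236297205
side 0.82 [341.8 117.2   7.1  23.1] -0.0717597651919993 0.004427813293719544
```

>>> {"method": "servo_tool", "body": {"plan": [[-0.022,0,0,0,0,0,0],[-0.045,0,0,0,0,0,0],[-0.07,0,0,0,0,0,0],[-0.095,0,0,0,0,0,0],[-0.12,0,0,0,0,0,0],[-0.145,0,0,0,0,0,0],[-0.17,0,0,0,0,0,0],[-0.195,0,0,0,0,0,0],[-0.22,0,0,0,0,0,0],[-0.245,0,0,0,0,0,0],[-0.27,0,0,0,0,0,0],[-0.29,0,0,0,0,0,0]]}}

```text
time: 12.83
tool_pos: [0.5567, 0.069, 0.0365]
ee_rot: [-3.142, 0.0, 1.416]
wrist_force: [1.0, 0.2, 0.3]
width: 0.0005
finger_force: 0.0
```

>>> {"method": "servo_tool", "body": {"plan": [[-0.02,0,0,0,0,0,0],[-0.035,0,0,0,0,0,0],[-0.05,0,0,0,0,0,0],[-0.06,0,0,0,0,0,0]]}}

```text
time: 13.17
tool_pos: [0.556, 0.0634, 0.0367]
ee_rot: [3.141, -0.001, 1.416]
wrist_force: [0.0, 1.5, -0.1]
width: 0.0004
finger_force: 0.6
```

```bash
python3 track.py
```

```text
13.1667 tool dock -0.08337682071019742 -0.0006241193032578869 0.03666885079279335 [ 0.0386  1.5254 -0.1178]
scene 0.85 [351.8 102.8  22.4  24.9] -0.03334773277665885 0.0050936256738613244
side 0.66 [343.7 122.5  13.4  22.9] -0.03437042286675694 0.0024454077609926553
```

>>> {"method": "servo_tool", "body": {"plan": [[-0.01,0,0,0,0,0,0],[-0.02,0,0,0,0,0,0],[-0.02,0,0,0,0,0,0]]}}

```text
time: 13.62
tool_pos: [0.5556, 0.0613, 0.0366]
ee_rot: [3.141, -0.0, 1.416]
wrist_force: [0.3, -0.2, 0.3]
width: 0.0004
finger_force: 0.4
```

>>> {"method": "servo_tool", "body": {"plan": [[-0.01,0,0,0,0,0,0],[-0.02,0,0,0,0,0,0],[-0.03,0,0,0,0,0,0],[-0.03,0,0,0,0,0,0]]}}

```text
time: 13.95
tool_pos: [0.555, 0.0581, 0.0365]
ee_rot: [3.142, 0.0, 1.416]
wrist_force: [0.2, 1.3, 1.3]
width: 0.0003
finger_force: 0.4
```

>>> {"method": "servo_tool", "body": {"plan": [[-0.01,0,-0.01,0,0,0,0],[-0.02,0,-0.02,0,0,0,0],[-0.03,0,-0.03,0,0,0,0],[-0.04,0,-0.04,0,0,0,0]]}}

```text
time: 14.28
tool_pos: [0.5544, 0.0542, 0.0405]
ee_rot: [-3.141, 0.0, 1.416]
wrist_force: [0.2, 0.4, 0.2]
width: 0.0002
finger_force: 0.3
```

```bash
python3 track.py
```

```text
14.2833 tool dock -0.0740067405973068 -0.0008023790619204156 0.04049899110948718 [0.1611 0.3759 0.182 ]
scene 0.97 [353.2 103.   25.1  25.5] -0.030055696302963224 0.007589294118656251
```

>>> {"method": "servo_tool", "body": {"plan": [[-0.01,0,-0.005,0,0,0,0],[-0.02,0,-0.012,0,0,0,0],[-0.03,0,-0.02,0,0,0,0],[-0.035,0,-0.025,0,0,0,0]]}}

```text
time: 14.82
tool_pos: [0.554, 0.0514, 0.0432]
ee_rot: [3.141, -0.001, 1.416]
wrist_force: [-1.0, 3.0, 0.7]
width: 0.0006
finger_force: 1.3
```

>>> {"method": "servo_tool", "body": {"plan": [[-0.008,0,-0.01,0,0,0,0],[-0.015,0,-0.02,0,0,0,0],[-0.022,0,-0.03,0,0,0,0]]}}

```text
time: 15.07
tool_pos: [0.5536, 0.049, 0.0463]
ee_rot: [3.141, -0.001, 1.416]
wrist_force: [-0.4, 3.0, -0.2]
width: 0.0003
finger_force: 1.3
```

>>> {"method": "servo_tool", "body": {"plan": [[-0.01,0,-0.01,0,0,0,0],[-0.02,0,-0.02,0,0,0,0],[-0.03,0,-0.03,0,0,0,0]]}}

```text
time: 15.32
tool_pos: [0.5533, 0.0462, 0.0495]
ee_rot: [3.141, -0.001, 1.416]
wrist_force: [-0.7, 3.5, 2.9]
width: 0.0002
finger_force: 2.1
```

>>> {"method": "servo_tool", "body": {"plan": [[-0.012,0,-0.008,0,0,0,0],[-0.024,0,-0.016,0,0,0,0],[-0.036,0,-0.024,0,0,0,0]]}}

```text
time: 15.57
tool_pos: [0.5531, 0.0433, 0.0524]
ee_rot: [3.14, -0.003, 1.416]
wrist_force: [-0.3, 6.4, 6.0]
width: 0.0003
finger_force: 3.3
```

```bash
python3 track.py
```

```text
15.5667 tool dock -0.06311784451569806 -0.00037964894220851066 0.05244327775085178 [-0.2777  6.3919  6.0241]
scene 0.74 [355.1 104.6  26.4  25. ] -0.018581062860624654 0.005882066818629394
side 0.58 [344.9 122.8   9.   22.4] -0.03163404840615485 0.005922275893964926
```

>>> {"method": "servo_tool", "body": {"plan": [[-0.005,0,-0.015,0,0,0,0],[-0.012,0,-0.03,0,0,0,0]]}}

```text
time: 15.93
tool_pos: [0.5518, 0.0404, 0.0537]
ee_rot: [-3.14, 0.001, 1.416]
wrist_force: [0.5, -0.7, 0.3]
width: 0.0003
finger_force: 0.0
```

```bash
python3 track.py; python3 - <<'E'
from h import *
a=cv2.imread("pics/t.png")[85:165,290:400]; b=robot.snapshot("scene")[70:150,300:410,::-1]
z=lambda x:cv2.resize(x,(396,288),interpolation=cv2.INTER_CUBIC)
cv2.imwrite("pics/v8.png",np.hstack([z(a),z(b)]))
E
```

```text
15.9333 tool dock -0.05996579580598387 -0.0012815140707497542 0.0536552860673108 [ 0.5415 -0.7074  0.2787]
scene 0.71 [354.7 105.5  29.4  29.4] -0.01450116604973985 0.0015495835211618092
side 0.59 [346.6 124.9   9.8  23. ] -0.016707888508356365 0.008216509846281266
```

View pics/v8.png

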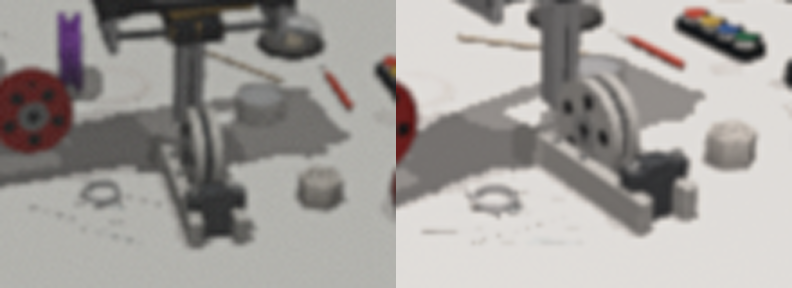

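Pulley is upright between the cheeks, close to the stop (scene crop (595, 110)). Contact force is gone, so it appears to have topped the sill. Lower the fingers and follow.

>>> {"method": "servo_tool", "body": {"plan": [[0,0,0.03,0,0,0,0],[0,0,0.055,0,0,0,0],[-0.015,0,0.055,0,0,0,0],[-0.03,0,0.055,0,0,0,0],[-0.045,0,0.055,0,0,0,0],[-0.06,0,0.055,0,0,0,0]]}}

```text
time: 16.68
tool_pos: [0.5515, 0.035, 0.0489]
ee_rot: [3.141, 0.0, 1.416]
wrist_force: [0.3, -0.5, 1.2]
width: 0.0005
finger_force: 0.0
```

>>> {"method": "servo_tool", "body": {"plan": [[-0.01,0,0,0,0,0,0],[-0.02,0,0,0,0,0,0],[-0.03,0,0,0,0,0,0],[-0.04,0,0,0,0,0,0],[-0.05,0,0,0,0,0,0],[-0.06,0,0,0,0,0,0]]}}

```text
time: 17.18
tool_pos: [0.5505, 0.0292, 0.0489]
ee_rot: [3.142, -0.0, 1.416]
wrist_force: [0.2, 1.2, -0.3]
width: -0.0001
finger_force: 0.0
```

>>> {"method": "servo_tool", "body": {"plan": [[-0.01,0,0,0,0,0,0],[-0.02,0,0,0,0,0,0],[-0.03,0,0,0,0,0,0],[-0.04,0,0,0,0,0,0]]}}

```text
time: 17.52
tool_pos: [0.5499, 0.0252, 0.0489]
ee_rot: [3.142, -0.0, 1.416]
wrist_force: [-0.1, 0.5, 0.2]
width: 0.0005
finger_force: 0.0
```

```bash
python3 track.py
```

```text
17.5167 tool dock -0.04471915081020493 -0.0008021469996727483 0.048890303978440595 [-0.0522  0.54    0.2313]
scene 0.77 [360.2 106.3  23.   22.9] -0.0017669614920034604 0.011164375461077689
side 0.48 [346.5 127.1   9.3  19.6] -0.0024558341166521103 0.0045064884958187085
```

>>> {"method": "servo_tool", "body": {"plan": [[-0.008,0,0,0,0,0,0],[-0.016,0,0,0,0,0,0],[-0.024,0,0,0,0,0,0]]}}

```text
time: 17.97
tool_pos: [0.5495, 0.0229, 0.0489]
ee_rot: [3.142, -0.0, 1.416]
wrist_force: [-0.0, -0.4, 1.7]
width: 0.0003
finger_force: 0.0
```

>>> {"method": "servo_tool", "body": {"plan": [[-0.007,0,0,0,0,0,0],[-0.014,0,0,0,0,0,0],[-0.02,0,0,0,0,0,0]]}}

```text
time: 18.22
tool_pos: [0.5492, 0.0209, 0.0489]
ee_rot: [3.142, -0.0, 1.416]
wrist_force: [-0.6, -0.0, 0.4]
width: 0.0001
finger_force: 0.0
```

>>> {"method": "servo_tool", "body": {"plan": [[-0.007,0,0,0,0,0,0],[-0.014,0,0,0,0,0,0],[-0.02,0,0,0,0,0,0]]}}

```text
time: 18.47
tool_pos: [0.5489, 0.0189, 0.0489]
ee_rot: [3.142, -0.0, 1.416]
wrist_force: [-0.0, 1.0, 0.1]
width: 0.0007
finger_force: 0.0
```

>>> {"method": "servo_tool", "body": {"plan": [[-0.007,0,0,0,0,0,0],[-0.014,0,0,0,0,0,0],[-0.02,0,0,0,0,0,0]]}}

```text
time: 18.72
tool_pos: [0.5486, 0.017, 0.0489]
ee_rot: [3.142, -0.0, 1.416]
wrist_force: [0.2, 0.2, -0.7]
width: 0.0007
finger_force: 0.0
```

>>> {"method": "servo_tool", "body": {"plan": [[-0.007,0,0,0,0,0,0],[-0.014,0,0,0,0,0,0],[-0.02,0,0,0,0,0,0]]}}

```text
time: 18.97
tool_pos: [0.5483, 0.015, 0.0489]
ee_rot: [3.141, -0.0, 1.416]
wrist_force: [0.2, -0.3, -0.5]
width: 0.0004
finger_force: 0.1
```

>>> {"method": "servo_tool", "body": {"plan": [[-0.007,0,0,0,0,0,0],[-0.014,0,0,0,0,0,0],[-0.02,0,0,0,0,0,0]]}}

```text
time: 19.22
tool_pos: [0.5482, 0.0145, 0.049]
ee_rot: [3.141, -0.003, 1.416]
wrist_force: [1.1, 5.8, -0.2]
width: 0.0004
finger_force: 3.1
```

Stop found (5.8 N). Raising to about 9 N and holding.

>>> {"method": "servo_tool", "body": {"plan": [[-0.004,0,0,0,0,0,0],[-0.006,0,0,0,0,0,0]]}}

```text
time: 19.38
tool_pos: [0.5482, 0.0145, 0.049]
ee_rot: [3.141, -0.004, 1.417]
wrist_force: [0.3, 6.9, -0.7]
width: 0.0005
finger_force: 3.4
```

>>> {"method": "servo_tool", "body": {"plan": [[-0.004,0,0,0,0,0,0],[-0.005,0,0,0,0,0,0]]}}

```text
time: 19.55
tool_pos: [0.5482, 0.0145, 0.049]
ee_rot: [3.141, -0.005, 1.417]
wrist_force: [0.7, 7.7, 0.9]
width: 0.0005
finger_force: 3.8
```

>>> {"method": "servo_tool", "body": {"plan": [[-0.005,0,0,0,0,0,0],[-0.005,0,0,0,0,0,0]]}}

```text
time: 19.72
tool_pos: [0.5482, 0.0144, 0.049]
ee_rot: [3.141, -0.006, 1.417]
wrist_force: [2.3, 8.0, 1.0]
width: 0.0006
finger_force: 4.2
```

>>> {"method": "servo_tool", "body": {"plan": [[-0.004,0,0,0,0,0,0],[-0.004,0,0,0,0,0,0],[-0.004,0,0,0,0,0,0],[-0.004,0,0,0,0,0,0]]}}

```text
time: 20.05
tool_pos: [0.5482, 0.0144, 0.0491]
ee_rot: [3.141, -0.007, 1.417]
wrist_force: [1.2, 9.4, 0.5]
width: 0.0001
finger_force: 4.6
```

>>> {"method": "servo_tool", "body": {"plan": [[0,0,0,0,0,0,0],[0,0,0,0,0,0,0],[0,0,0,0,0,0,0],[0,0,0,0,0,0,0]]}}

```text
time: 20.38
tool_pos: [0.5482, 0.0144, 0.049]
ee_rot: [3.141, -0.007, 1.417]
wrist_force: [0.9, 9.2, 0.4]
width: 0.0002
finger_force: 4.6
```

>>> {"method": "servo_tool", "body": {"plan": [[0,0,0,0,0,0,0],[0,0,0,0,0,0,0],[0,0,0,0,0,0,0]]}}

```text
time: 20.63
tool_pos: [0.5481, 0.0144, 0.049]
ee_rot: [3.141, -0.007, 1.417]
wrist_force: [1.6, 8.8, 0.1]
width: 0.0005
finger_force: 4.6
```

Held at about 9 N for 0.9 s. Backing off gently and rising.

>>> {"method": "servo_tool", "body": {"plan": [[0.01,0,0,0,0,0,0],[0.02,0,0,0,0,0,0],[0.03,0,0,0,0,0,0],[0.05,0,0,0,0,0,0],[0.1,0,0,0,0,0,0],[0.2,0,0,0,0,0,0],[0.3,0,0,0,0,0,0],[0.4,0,-0.2,0,0,0,0],[0.5,0,-0.5,0,0,0,0],[0.6,0,-0.8,0,0,0,0],[0.7,0,-1,0,0,0,0],[0.7,0,-1,0,0,0,0]]}}

```text
time: 21.63
tool_pos: [0.5617, 0.0826, 0.155]
ee_rot: [3.131, -0.003, 1.419]
wrist_force: [0.7, -0.2, 0.4]
width: 0.0007
finger_force: 0.0
```

```bash
python3 track.py; python3 - <<'E'
from h import *
a=cv2.imread("pics/t.png")[85:165,290:400]; b=robot.snapshot("scene")[70:150,300:410,::-1]
c,im=snap("wrist","pics/w9.png")
z=lambda x:cv2.resize(x,(396,288),interpolation=cv2.INTER_CUBIC)
w=cv2.resize(im[:,:,::-1],(460,288))
cv2.imwrite("pics/v9.png",np.vstack([np.hstack([z(a),z(b)]),np.hstack([w,np.zeros((288,332,3),np.uint8)])]))
E
```

```text
21.6333 tool dock -0.10322912197852588 0.002104342466360631 0.15500041519837232 [ 0.7393 -0.2061  0.3513]
scene 0.85 [362.2 104.9  24.7  23.8] -0.005860422769395708 0.021129612084960947
side 0.59 [348.  126.7  14.7  20.6] -0.0041390601803303825 0.009968872516130328
```

View pics/v9.png

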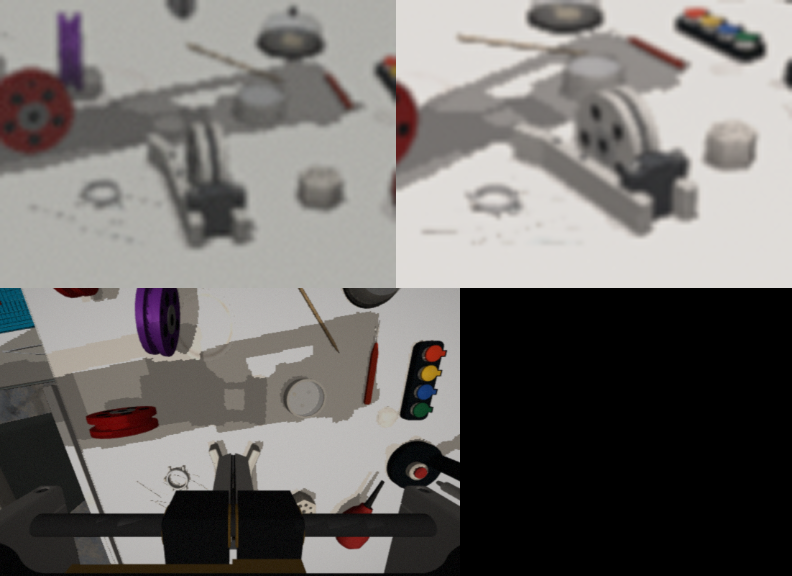

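```bash
python3 - <<'E'
from fit import *
c=cam("scene"); robot.snapshot("scene"); print(np.round(robot.find_in("pulley","scene")[0]["extent"],1),[np.round(d["extent"],1) for d in robot.find_in("pulley","scene")])
f=np.array([np.cos(-1.7235),np.sin(-1.7235)])
for x in(-.03,-.015,0,.007,.014):
    P=np.array([proj(c,p) for o in(-.012,.012) for p in circ(*(np.array([.5439,-.0191])+f*x),-1.7235,o)])
    print(x,P.min(0),P.max(0))
E
```

```text
[362.5 104.7  22.6  21.5] [array([362.5, 104.7,  22.6,  21.5]), array([291.8, 105. ,  31.2,  29.5]), array([289.4,  81.3,  15.1,  22.3]), array([254.3,  86.7,  20. ,  29. ])]
-0.03 [339.49961109  88.36450885] [363.01074289 118.7368022 ]
-0.015 [342.46416134  90.15641618] [366.31179497 120.77263821]
0 [345.4809414   91.98079462] [369.67388491 122.84484657]
0.007 [346.90674932  92.8430719 ] [371.26496993 123.82459998]
0.014 [348.34363114  93.71224106] [372.86981032 124.81259077]
```

The top edge and right side of the detection match a pulley at x = 14 mm, which is against the stop. Handing in.

```bash
python3 -c "
from bench import robot
print(robot.close_job())"
```

```text
the job is handed in; nothing more can be done
None
```

The pulley is parked upright against the end stop, about 14 mm beyond home; it was held at about 9 N for roughly 0.9 s, then released, and the job was handed in at about 22 s of the 61 s allowed (verdict not shown).

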